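Set the load wheel of a bench tester to its index and start it

ROBOT

A 7-joint arm with a two-finger parallel gripper is mounted at the origin on the work surface. World frame = base frame: x ahead of the robot, y to its left, z up, the work surface at z = 0. Lengths are in m, angles in rad, forces in N, time in s.
With the tool pointing down it reaches from about 0.35 to 0.9 m from the base axis. Payload 8.1 kg.
Tool frame: the origin (TCP) lies midway between the tips of the shut fingers; the grasp point (between the pads) lies arm.grasp_offset behind it (arm.grasp_offset is the distance from the TCP to the grasp point, in m); z points along the fingers, y is the line along which they close (so a half turn about z gives the same grasp; the last joint's range is limited). The gripper opens to 92 mm and grips with 3 to 60 N. Pads are 19 mm wide; open, the fingers measure 130 mm over their backs; the gripper's body (75 mm by 190 mm) begins 47 mm behind the grasp point.
Start: joints at [1.203, 0.434, 0.025, 1.573, -0.012, 1.134, -0.075], TCP at [0.164, -0.603, 0.227] pointing down, gripper open.
Joint ranges: [-2.62, 2.62], [-0.44, 2.09], [-1.27, 1.32], [0.08, 2.57], [-1.32, 4.46], [0.12, 2], [-2.74, 2.74]. Speed limits (rad/s): [2.22, 2.22, 3.01, 3.01, 3.14, 3.14, 3.14].

INTERFACE

Orientations are given as a rotation vector (axis times angle).
In Python, from cell import observe, imaging, arm gives the robot as it stands.
- The arm moves only by the tool apply_moves, never from a script. Its argument "commands" is a list of rows, each a list of 5 numbers: the opening in per cent of the stroke, from 0 (shut) to 100 (fully open), then the shift along the world's x, y, z in units of 0.06 m (1.0 is 0.06 m), then the turn about the world's z in units of 0.5 rad (1.0 is 0.5 rad). A call has 1 to 12 rows; each row shifts and turns the commanded pose from where the row before left it; what a row does not reach is not made up. A row lasts 1/8 s, in which the tool goes at most 62.5 mm and 10.7 degrees, less where a joint would pass 70% of its speed; a pose out of reach is approached as far as the arm can. A call with a number of a shift or a turn outside -1 to 1 is refused whole. A call with a gripper value outside its range is refused whole. The fingers move at their own pace and stop on an object; "newtons" is the grip in N (left out, the last holds). Time passes only in rows, so rows that do not move let the fingers close. It gives the time, the measured TCP pose, the force, the opening and the grip force at its end, in the units of the state.
- observe(): the state, without advancing time (a new reading comes with each control period).
- imaging.get_image(name): name is "scene" or "side" or "wrist"; returns (picture, depth): 480x640x3 uint8, red, green, blue; 480x640 float32, m along the optical axis (not along the pixel's ray), 0 where there is no reading.
- imaging.camera_params(name): a dict with "camera_matrix" (3x3 intrinsics, pixels), "dist" ([k1, k2, p1, p2, k3] as OpenCV has them; the pictures are not rectified), "origin" and "rotation" of the camera in the world; the wrist camera has in their place "tool_from_camera" (4x4, takes a point from camera to tool coordinates, whose origin is the TCP and whose axes are the flange's). Camera axes: x right, y up, looking along -z (the intrinsics and any distortion apply to the point x, -y, -z); pixel columns grow to the right and rows downward; lengths in m; the calibration is good to about 2 mm. A picture is of the moment at which its call begins: read the wrist's pose just before it. camera_params takes no time and is no camera call.
- arm.sign_off(): hands the job in; it is judged then, once.
The state is a dict: "clock": time; "joints": joint angles; "dq": joint speeds; "joint_efforts": joint torques, N m; "position": TCP position; "ee_rot": TCP orientation; "force": force on the tool from outside, world axes, zero at the start; "ft_torque": the same for the moment, N m; "width": opening from 0.0 (shut) to 1.0 (fully open); "gripper_force": force on a finger pad.
Only numpy, scipy, OpenCV 4.12 (cv2) and the standard library are available. Lean on these libraries where they do the work, as an engineer would, in place of code of your own. Each camera call takes 0.05 s, during which the arm holds its last target. There are 200 camera calls.

TASK

Set the load on the bench tester: gently roll the black edge thumbwheel that peeps through the slot in its top panel until the white line on its rim stands level with the small steel index finger fixed beside the slot, and let go of the wheel. Only then press the round start button fully down and release it. Do not bear down hard on the wheel or the panel, and leave everything else on the desk as it lies.

Things in the scene. Friction and masses are not known exactly. Their poses are not given: they have to be found in the camera images.
- tester: Bench tester fixed to the desk: grey steel case 160 x 230 x 70 mm (x, y, z), bare metal top panel at z = 70 mm. Origin: centre of the underside, z up. In its frame (mm): wheel slot 14 wide in x, 54 long in y, centred at x -20, y 35; button at x -20, y -65; index finger 2 high beside the slot; four terminals 6 high along x 55; panel otherwise bare. A push of over 16 N on the wheel or the case breaks it
- slot (a point): Centre of the wheel slot, at the panel's surface, axes as the tester's. The thumbwheel stands in it: ridged black plastic, radius 30 mm, 11 mm wide, its axis along x right below this point. How high its crown stands over the panel differs from tester to tester, 6 to 14 mm, and is to be found by feel or sight. Sprung: pressed down it gives 1 mm per 8 N after the first 1 N, 4 mm at most
- finger_tip (a point): Tip of the index finger: a fixed flat dark steel tongue 2 mm high on the panel on the far (+x) side of the slot, 3 mm wide at the tip, which points at the wheel (towards the tester's -x), 8 mm beside the wheel's middle plane and 7.4 mm from the slot's centre towards the tester's +y
- thumbwheel (a joint): Angle of the thumbwheel, -0.9 to 0.9 rad between stops; grows as its crown is rolled towards the tester's +y (30 mm of rim per rad). 0: the 3.4 mm wide white line across its rim is right on top; 0.25: the line is level with the index finger. Stiff: about 4 N along the rim, stays where it is left; a fingertip dragged over the crown slips unless it presses with some 6 to 9 N
- start_button (a joint): Travel of the start button, m: 0 out, 0.006 fully down; spring, about 5 N when fully down, then a hard stop; comes back by itself
- start_button_top (a point): Centre of the top face of the start button, a round grey cap of 24 mm diameter on a black housing on the panel, pressed straight down
- psu: Bystander: steel computer power supply 140 x 150 x 86 mm with a round fan grille, standing beside the tester. Origin: centre of the underside
- hard_drive: Bystander: hard disk drive 147 x 101 x 26 mm, lying beside the tester. Origin: centre of the underside
- screwdriver: Bystander: yellow screwdriver 190 mm long, lying along its x between the robot and the tester. Origin under its middle
- screw_cup: Bystander: green plastic cup, 76 mm across, 55 mm high, behind the tester. Origin: centre of the underside
- multimeter: Bystander: black multimeter 150 x 75 x 41 mm. Origin: centre of the underside
- mug: Bystander: plain ceramic mug, 80 mm across, 95 mm high. Origin: centre of the underside
- adapter: Bystander: small blue plug adapter 60 x 30 x 15 mm. Origin: centre of the underside

How it is judged:
On the way, in this order (a step that is already met when the one before it is completed fails the run):
1. the white line is level with the index finger (within 0.09 rad, 2.7 mm of rim) and the wheel is let go (value of joint thumbwheel between 0.16 and 0.34 rad and contact force between anything else and tester below 0.1 N and velocity of joint thumbwheel between -0.05 and 0.05 rad/s), for 0.2 s.
2. the start button is pressed fully down (value of joint start_button above 0.005 m), for 0.02 s.
At the end, for the whole second after the job is handed in: The white line stands level with the index finger within 0.09 rad (2.7 mm of rim), the wheel is at rest, wheel and case are untouched, and the start button, pressed after the setting, is out again (less than 1 mm down) (all of step 1 and value of joint start_button below 0.001 m).
It fails at once if the tester's wheel or case is pushed with more than 16 N (contact force between anything else and tester above 16 N).
It fails at once if the start button is pressed (over 3 mm) while the white line is off the index finger (value of joint start_button above 0.003 m and not (value of joint thumbwheel between 0.16 and 0.34 rad)).
It fails at once if a bystander is moved by more than 15 mm (distance of any of psu, hard_drive, screwdriver, screw_cup, multimeter, mug, adapter from where it was at the start of the episode above 0.015 m).
It also fails if it takes over 56 s, if anything falls off the work surface, if the arm or the gripper's body presses on something with over 40 N, if the wrist force passes 120 N, or if a joint passes its speed limit or range.

## Working session

There is one attempt and no reset: what is moved stays moved. The work goes in short steps, Python scripts to look and compute and a tool call to move; the robot and the scene stay as the last step left them, time stands still between calls to the robot, and variables do not carry over. Pictures are saved under pics/ and viewed, at most 10 in all, crops included, and the job is handed in when it is done.

Besides the shell and the picture viewer there is one more tool, called after "Call:" by a JSON object that holds its "fn" and its "kwargs", one argument or row to a line. apply_moves: Moves the arm, as the interface text tells. Its arguments: {"type":"object","properties":{"commands":{"type":"array"},"newtons":{"type":"number"}},"required":["commands"]}

```bash
mkdir -p pics
cat > h.py <<'E'
import numpy as np, cv2
from cell import observe, imaging, arm
from scipy.spatial.transform import Rotation as R
def shot(n):
    s=observe(); im,d=imaging.get_image(n); p=imaging.camera_params(n)
    if n=="wrist":
        T=np.eye(4);T[:3,:3]=R.from_rotvec(s["ee_rot"]).as_matrix();T[:3,3]=s["position"]
        T=T@np.array(p["tool_from_camera"])
    else:
        T=np.eye(4);T[:3,:3]=np.array(p["rotation"]);T[:3,3]=p["origin"]
    return im,d,p,T
def world(uv,d,p,T,z=None):
    """pixel(s)->world; by depth, or on plane z"""
    uv=np.atleast_2d(np.float64(uv)); K=np.array(p["camera_matrix"])
    n=cv2.undistortPoints(uv[:,None],K,np.array(p["dist"]))[:,0]
    r=np.c_[n[:,0],-n[:,1],-np.ones(len(n))]@T[:3,:3].T
    k=(z-T[2,3])/r[:,2] if z is not None else d[uv[:,1].astype(int),uv[:,0].astype(int)]
    return T[:3,3]+r*np.reshape(k,(-1,1))
def save(n,im): cv2.imwrite(n,im[...,::-1])
E
python3 - <<'E'
from h import *
for n in("scene","side"):
    im,d,p,T=shot(n); save(f"pics/{n}0.png",im); np.savez(f"{n}0.npz",im=im,d=d,T=T); print(n,T.round(3).tolist())
s=observe();print({k:np.round(v,3).tolist() for k,v in s.items()}, arm.grasp_offset)
E
```

```text
scene [[0.951, 0.241, 0.493, 1.034], [0.951, 0.241, 0.493, -0.857], [0.951, 0.241, 0.493, 0.773], [0.0, 0.0, 0.0, 1.0]]
side [[0.109, -1.474, -2.583, 0.401], [0.109, -1.474, -2.583, 1.005], [0.109, -1.474, -2.583, 0.678], [0.0, 0.0, 0.0, 1.0]]
{'clock': 0.1, 'joints': [1.203, 0.435, 0.025, 1.574, -0.012, 1.134, -0.075], 'dq': [-0.0, -0.002, -0.002, -0.001, 0.001, -0.001, -0.001], 'joint_efforts': [0.004, -66.913, 0.988, -31.514, -0.061, 0.038, 0.0], 'position': [0.163, -0.603, 0.226], 'ee_rot': [-3.113, -0.414, 0.0], 'force': [-0.163, 0.488, 0.764], 'ft_torque': [-0.008, 0.037, 0.006], 'gripper_force': 0.0, 'width': 1.002} 0.0188
```

```bash
sed -i 's/T\[:3,:3\]=np.array(p\["rotation"\])/T[:3,:3]=R.from_rotvec(p["rotation"]).as_matrix()/' h.py
```

```text
(no output)
```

View pics/scene0.png

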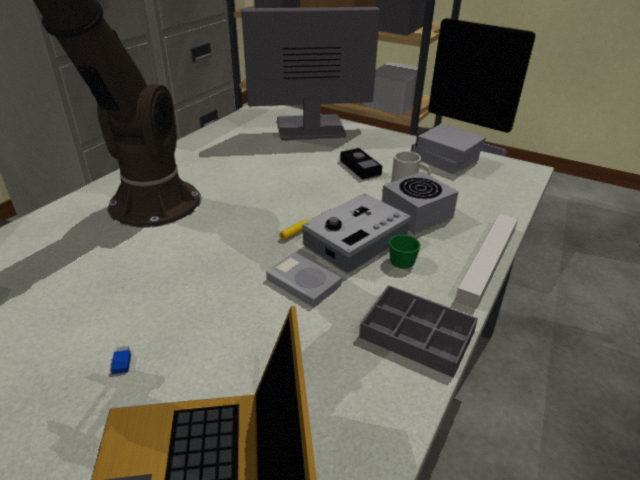

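View pics/side0.png

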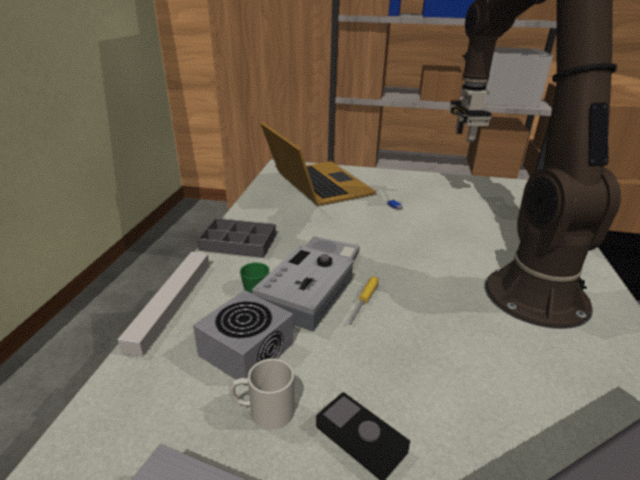

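The scene view shows the tester with its button at about (334,224) and slot at about (361,211). In the side view they are at about (324,260) and (308,284). The screwdriver lies towards the robot, with the cup and PSU beside the tester.

Run:
```python
from h import *
for n,pts in(("scene",[(334,222),(361,211),(304,227),(346,252),(408,221),(362,196)]),("side",[(324,260),(308,284),(316,238),(357,256)])):
    im,d,p,T=shot(n)
    print(n);print(np.c_[world(pts,d,p,T),world(pts,d,p,T,z=.07)].round(3))
print(imaging.camera_params("wrist"))
```

```text
scene
[[ 0.553  0.06   0.091  0.538  0.089  0.07 ]
 [ 0.577  0.16   0.077  0.572  0.171  0.07 ]
 [ 0.483  0.035  0.066  0.485  0.03   0.07 ]
 [ 0.619 -0.002  0.066  0.622 -0.007  0.07 ]
 [ 0.689  0.208  0.059  0.695  0.191  0.07 ]
 [ 0.54   0.242  0.07   0.541  0.241  0.07 ]]
side
[[ 0.545  0.082  0.087  0.55   0.055  0.07 ]
 [ 0.569  0.166  0.069  0.569  0.168  0.07 ]
 [ 0.605 -0.129  0.027  0.591 -0.054  0.07 ]
 [ 0.476 -0.094  0.001  0.468  0.017  0.07 ]]
{'camera_matrix': array([[336.7232147 ,   0.        , 322.18061117],
       [  0.        , 336.7232147 , 238.54188635],
       [  0.        ,   0.        ,   1.        ]]), 'dist': array([-0.01637639,  0.        ,  0.        ,  0.        ,  0.        ]), 'tool_from_camera': array([[ 1.08654714e-03,  9.59556035e-01,  2.81515602e-01,
         7.77320362e-02],
       [ 9.99999265e-01, -8.90900678e-04, -8.22964038e-04,
        -4.48801492e-05],
       [-5.38877669e-04,  2.81516290e-01, -9.59556298e-01,
        -1.58513772e-01],
       [ 0.00000000e+00,  0.00000000e+00,  0.00000000e+00,
         1.00000000e+00]])}
```

Call:
{"fn": "apply_moves", "kwargs": {
  "commands": [
    [0,0,0,0.8,0],
    [0,0,0,0.8,0],
    [0,0.43,0.8,0,-0.1],
    [0,0.43,0.8,0,-0.1],
    [0,0.43,0.8,0,-0.1],
    [0,0.43,0.8,0,-0.1],
    [0,0.43,0.8,0,-0.1],
    [0,0.43,0.8,0,-0.1],
    [0,0.43,0.8,0,-0.1],
    [0,0.43,0.8,0,-0.1]
  ],
  "newtons": 20
}}

```text
clock: 1.45
position: [0.3704, -0.2176, 0.3229]
ee_rot: [3.134, -0.215, 0.001]
force: [1.1, -0.4, -0.5]
width: 0.011
gripper_force: 0.0
```

Call:
{"fn": "apply_moves", "kwargs": {
  "commands": [
    [0,0.43,0.8,0,-0.1],
    [0,0.43,0.8,0,-0.1],
    [0,0.43,0.8,0,-0.1],
    [0,0.43,0.8,0,0],
    [0,0.43,0.8,-0.6,0],
    [0,0.43,0.8,-0.6,0],
    [0,0.43,0.8,-0.6,0],
    [0,0.2,0.4,0,0],
    [0,0,0,0,0]
  ]
}}

```text
clock: 2.58
position: [0.5592, 0.1371, 0.2186]
ee_rot: [-3.109, 0.441, 0.002]
force: [0.0, 0.4, 0.8]
width: 0.008
gripper_force: 0.0
```

Run:
```python
from h import *
im,d,p,T=shot("wrist"); save("pics/w1.png",im)
s=observe();print(s["clock"],s["position"],s["ee_rot"],s["force"],s["width"]); print(T.round(3))
```

```text
2.625 [0.55906639 0.13532887 0.21892287] [ 3.11003380e+00 -4.44009869e-01 -1.46339414e-03] [ 0.19042181  0.1173484  -0.24582705] 0.006336100354518764
[[-0.277  0.922  0.272  0.634]
 [-0.961 -0.266 -0.079  0.116]
 [-0.    -0.283  0.959  0.377]
 [ 0.     0.     0.     1.   ]]
```

View pics/w1.png

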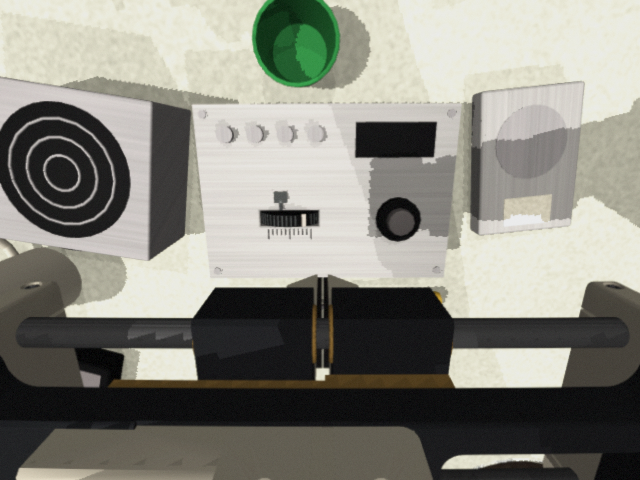

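The wrist view has tester +y pointing left. The slot runs from about (260,218) to (320,218), the white line is at about (304,220), the index finger at about (281,205), and the button at about (400,220).

Run:
```python
from h import *
im,d,p,T=shot("wrist")
c=im[185:245,250:330]; save("pics/w1c.png",cv2.resize(c,None,fx=10,fy=10,interpolation=cv2.INTER_NEAREST))
pts=[(203,114),(453,113),(437,270),(218,270),(289,218),(281,206),(304,218),(400,221)]
zs=[.07]*5+[.072,.08,.085]
W=np.array([world(q,d,p,T,z=z)[0] for q,z in zip(pts,zs)]); print(np.c_[W,world(pts,d,p,T)].round(4))
g=d[185:245,250:330]; 
uv=[(u,v) for v in (214,218,222) for u in range(258,322,3)]
P=world(uv,d,p,T); print(P[:,2].reshape(3,-1).round(4))
```

```text
[[ 6.830e-01  2.070e-01  7.000e-02  6.830e-01  2.070e-01  6.990e-02]
 [ 6.238e-01 -1.000e-04  7.000e-02  6.238e-01  3.000e-04  7.110e-02]
 [ 4.847e-01  4.040e-02  7.000e-02  4.856e-01  4.080e-02  7.190e-02]
 [ 5.446e-01  2.465e-01  7.000e-02  5.451e-01  2.458e-01  7.180e-02]
 [ 5.749e-01  1.637e-01  7.000e-02  5.773e-01  1.617e-01  8.260e-02]
 [ 5.881e-01  1.670e-01  7.200e-02  5.877e-01  1.674e-01  6.990e-02]
 [ 5.730e-01  1.491e-01  8.000e-02  5.725e-01  1.494e-01  7.740e-02]
 [ 5.475e-01  6.710e-02  8.500e-02  5.495e-01  6.820e-02  9.180e-02]]
[[0.0676 0.3774 0.0739 0.0763 0.0755 0.0772 0.0761 0.0761 0.0745 0.0774
  0.0767 0.0762 0.0767 0.0769 0.0763 0.077  0.0767 0.0752 0.073  0.0681
  0.0698 0.07  ]
 [0.0689 0.0698 0.0732 0.0752 0.077  0.0792 0.0796 0.0798 0.0827 0.0812
  0.0821 0.0804 0.0805 0.0805 0.0807 0.0786 0.0761 0.0747 0.0712 0.0691
  0.0707 0.0695]
 [0.0695 0.0696 0.0723 0.0759 0.0768 0.0793 0.081  0.0821 0.0829 0.082
  0.0815 0.0812 0.0808 0.0799 0.0798 0.0793 0.0755 0.0752 0.0714 0.07
  0.0702 0.0703]]
```

View pics/w1c.png

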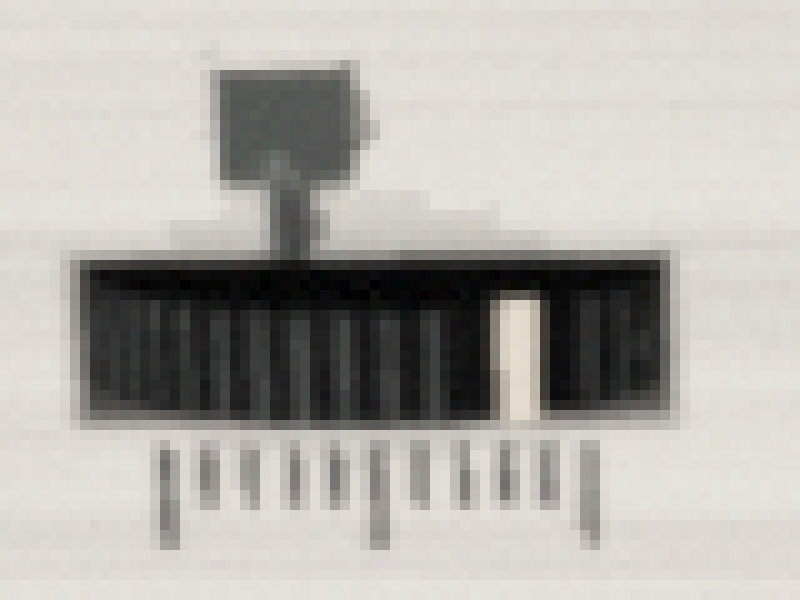

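Call:
{"fn": "apply_moves", "kwargs": {
  "commands": [
    [0,0.235,0.37,0,0],
    [0,0,0,-0.7,0],
    [0,0,0,-0.7,0],
    [0,0,0,-0.5,0],
    [0,0,0,-0.2,0],
    [0,0,0,0,0],
    [0,0,0,0,0]
  ]
}}

```text
clock: 3.55
position: [0.5742, 0.1568, 0.0949]
ee_rot: [-3.109, 0.447, -0.003]
force: [0.1, 1.0, -0.2]
width: 0.002
gripper_force: 0.0
```

```bash
cat > st.py <<'E'
from h import *
s=observe();P=s["position"]-[.5746,.1625,.07]
print(s["clock"],s["position"].round(4),"tester xyz mm",(1000*np.array([P@[.96,-.28,0],P@[.28,.96,0],P[2]])).round(2),s["force"].round(2))
E
python3 st.py
```

```text
3.55 [0.5742 0.1568 0.0949] tester xyz mm [ 1.21 -5.57 24.9 ] [ 0.07  0.96 -0.16]
```

Call:
{"fn": "apply_moves", "kwargs": {
  "commands": [
    [0,0,0,-0.08,0],
    [0,0,0,-0.05,0],
    [0,0,0,0,0],
    [0,0,0,0,0]
  ]
}}

```text
clock: 4.05
position: [0.5734, 0.1568, 0.0856]
ee_rot: [3.11, -0.447, 0.0]
force: [0.4, 0.6, -1.3]
width: 0.004
gripper_force: 0.0
```

Call:
{"fn": "apply_moves", "kwargs": {
  "commands": [
    [0,0,0,-0.015,0],
    [0,0,0,0,0]
  ]
}}

```text
clock: 4.3
position: [0.5733, 0.1568, 0.0847]
ee_rot: [3.11, -0.447, -0.0]
force: [-0.0, 0.4, 1.1]
width: 0.004
gripper_force: 0.0
```

Call:
{"fn": "apply_moves", "kwargs": {
  "commands": [
    [0,0,0,-0.015,0],
    [0,0,0,0,0]
  ]
}}

```text
clock: 4.55
position: [0.5733, 0.1567, 0.0837]
ee_rot: [3.11, -0.447, -0.0]
force: [0.3, 0.1, -0.7]
width: 0.006
gripper_force: 0.0
```

Call:
{"fn": "apply_moves", "kwargs": {
  "commands": [
    [0,0,0,-0.012,0],
    [0,0,0,0,0]
  ]
}}

```text
clock: 4.8
position: [0.5733, 0.1567, 0.083]
ee_rot: [3.11, -0.447, -0.0]
force: [0.7, 0.0, -0.0]
width: 0.008
gripper_force: 0.0
```

Call:
{"fn": "apply_moves", "kwargs": {
  "commands": [
    [0,0,0,-0.01,0],
    [0,0,0,0,0]
  ]
}}

```text
clock: 5.05
position: [0.5733, 0.1568, 0.0824]
ee_rot: [3.11, -0.447, -0.0]
force: [-0.5, 0.7, -0.6]
width: 0.005
gripper_force: 0.0
```

Call:
{"fn": "apply_moves", "kwargs": {
  "commands": [
    [0,0,0,-0.008,0],
    [0,0,0,0,0]
  ]
}}

```text
clock: 5.3
position: [0.5733, 0.1568, 0.082]
ee_rot: [3.11, -0.447, -0.0]
force: [-0.0, -0.5, 0.4]
width: 0.006
gripper_force: 0.0
```

Call:
{"fn": "apply_moves", "kwargs": {
  "commands": [
    [0,0,0,-0.01,0],
    [0,0,0,0,0]
  ]
}}

```text
clock: 5.55
position: [0.5733, 0.1567, 0.0813]
ee_rot: [3.11, -0.447, -0.0]
force: [-0.2, -0.2, -0.4]
width: 0.002
gripper_force: 0.0
```

Call:
{"fn": "apply_moves", "kwargs": {
  "commands": [
    [0,0,0,-0.008,0],
    [0,0,0,0,0]
  ]
}}

```text
clock: 5.8
position: [0.5734, 0.1568, 0.081]
ee_rot: [3.11, -0.447, 0.0]
force: [-0.2, -0.2, 1.8]
width: 0.003
gripper_force: 0.8
```

Call:
{"fn": "apply_moves", "kwargs": {
  "commands": [
    [0,0,0,-0.006,0],
    [0,0,0,0,0]
  ]
}}

```text
clock: 6.05
position: [0.5734, 0.1568, 0.0807]
ee_rot: [-3.11, 0.447, -0.0]
force: [0.0, -0.2, 2.8]
width: 0.005
gripper_force: 1.5
```

Call:
{"fn": "apply_moves", "kwargs": {
  "commands": [
    [0,0,0,-0.008,0],
    [0,0,0,0,0]
  ]
}}

```text
clock: 6.3
position: [0.5734, 0.1568, 0.0803]
ee_rot: [-3.11, 0.447, -0.0]
force: [-0.2, -0.5, 5.3]
width: 0.006
gripper_force: 2.7
```

Call:
{"fn": "apply_moves", "kwargs": {
  "commands": [
    [0,0,0,-0.005,0],
    [0,0,0,0,0]
  ]
}}

```text
clock: 6.55
position: [0.5734, 0.1568, 0.0801]
ee_rot: [-3.11, 0.447, -0.001]
force: [-0.6, -1.6, 6.2]
width: 0.002
gripper_force: 3.2
```

Call:
{"fn": "apply_moves", "kwargs": {
  "commands": [
    [0,0,0,-0.005,0],
    [0,0,0,0,0],
    [0,0.005,0.016,0,0],
    [0,0.005,0.016,0,0],
    [0,0.005,0.016,0,0],
    [0,0.005,0.016,0,0]
  ]
}}

```text
clock: 7.3
position: [0.5743, 0.1593, 0.0799]
ee_rot: [3.108, -0.448, -0.0]
force: [-3.5, -4.8, 10.1]
width: 0.004
gripper_force: 5.5
```

```bash
python3 st.py
```

```text
7.3 [0.5743 0.1593 0.0799] tester xyz mm [ 0.63 -3.16  9.86] [-3.5  -4.84 10.13]
```

Call:
{"fn": "apply_moves", "kwargs": {
  "commands": [
    [0,0.005,0.016,0.003,0],
    [0,0.005,0.016,0,0],
    [0,0.005,0.016,0,0],
    [0,0.005,0.016,0,0]
  ]
}}

```text
clock: 7.8
position: [0.5756, 0.1637, 0.0802]
ee_rot: [3.108, -0.447, 0.0]
force: [-3.7, -2.6, 11.0]
width: 0.007
gripper_force: 5.2
```

```bash
python3 st.py
python3 - <<'E'
from h import *
im,d,p,T=shot("wrist"); save("pics/w2.png",im)
E
```

```text
7.8 [0.5756 0.1637 0.0802] tester xyz mm [ 0.59  1.47 10.2 ] [-3.67 -2.58 11.  ]
```

View pics/w2.png

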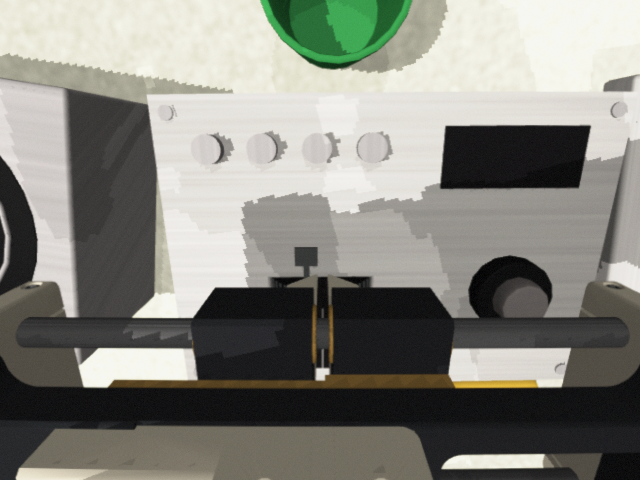

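The tips cover the wheel here, so the white line is hidden; the index finger is visible at (306,258). I'll carry on with the stroke a little lighter, then lift to look.

Call:
{"fn": "apply_moves", "kwargs": {
  "commands": [
    [0,0.005,0.016,0.003,0],
    [0,0.005,0.016,0,0],
    [0,0.005,0.016,0,0]
  ]
}}

```text
clock: 8.22
position: [0.5764, 0.1667, 0.0803]
ee_rot: [3.108, -0.447, -0.0]
force: [-3.9, -2.2, 10.5]
width: 0.008
gripper_force: 4.8
```

Call:
{"fn": "apply_moves", "kwargs": {
  "commands": [
    [0,0.005,0.016,0,0],
    [0,0.005,0.016,0,0],
    [0,0.005,0.016,0,0]
  ]
}}

```text
clock: 8.6
position: [0.5773, 0.1697, 0.0803]
ee_rot: [3.109, -0.447, -0.0]
force: [-3.5, -1.9, 8.8]
width: 0.008
gripper_force: 4.2
```

Call:
{"fn": "apply_moves", "kwargs": {
  "commands": [
    [0,0,0,0.1,0],
    [0,0,0,0.7,0],
    [0,-0.3,-0.2,0.7,0],
    [0,-0.1,-0.2,0,0],
    [0,0,0,0,0],
    [0,0,0,0,0]
  ]
}}

```text
clock: 9.35
position: [0.5532, 0.1461, 0.1687]
ee_rot: [3.109, -0.447, -0.003]
force: [-0.6, -0.3, -0.2]
width: 0.003
gripper_force: 0.0
```

```bash
cat > line.py <<'E'
from h import *
im,d,p,T=shot("wrist")
# project tester model: search theta so that predicted line centre fits; sample brightness along rim
S=np.array([.5746,.1625,.07]);ex=np.array([.96,-.28,0]);ey=np.array([.28,.96,0]);ez=np.array([0,0,1])
crown=.0111
K=np.array(p["camera_matrix"])
def proj(X):
    c=(X-T[:3,3])@T[:3,:3]; c=c*[1,-1,-1]
    return cv2.projectPoints(c[:,None],np.zeros(3),np.zeros(3),K,np.array(p["dist"]))[0][:,0]
th=np.linspace(-.8,.8,161)
g=im.mean(2).astype(np.float32); B=0
for x in(-.003,-.001,.001,.003):
    X=S+x*ex+np.outer(.03*np.sin(th),ey)+np.outer(.03*np.cos(th)-.03+crown,ez)
    q=proj(X).astype(np.float32); B=B+cv2.remap(g,q[:,:1],q[:,1:],1)[:,0]/4
w=np.clip(B-100,0,None); w[abs(th)>.7]=0
print("theta",(w*th).sum()/w.sum(), "span",th[w>20][[0,-1]] if (w>20).any() else None)
f=proj(np.array([S+.008*ex+.0074*ey+.002*ez, S])); print("finger tip/slot px",f.round(1))
import sys
if len(sys.argv)>1:
    c,r=f[1].astype(int); save(sys.argv[1],cv2.resize(im[r-30:r+30,c-40:c+40],None,fx=10,fy=10,interpolation=0))
E
python3 st.py; python3 line.py pics/w3.png
```

```text
9.35 [0.5532 0.1461 0.1687] tester xyz mm [-15.96 -21.69  98.68] [-0.62 -0.31 -0.22]
theta 0.07837819264187847 span [0.02 0.14]
finger tip/slot px [[285.3 211.9]
 [295.3 221.4]]
```

View pics/w3.png

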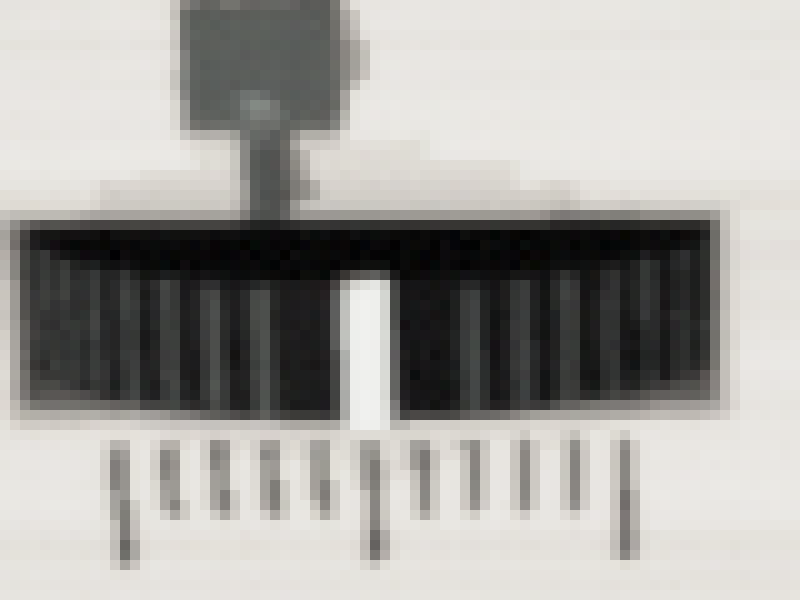

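Call:
{"fn": "apply_moves", "kwargs": {
  "commands": [
    [0,0.35,0.22,0,0],
    [0,0,0,-0.6,0],
    [0,0,0,-0.6,0],
    [0,0,0,-0.15,0],
    [0,0,0,-0.05,0],
    [0,0,0,0,0],
    [0,0,0,0,0],
    [0,0,0,0,0]
  ]
}}

```text
clock: 10.4
position: [0.575, 0.1595, 0.0866]
ee_rot: [-3.109, 0.447, -0.002]
force: [0.4, -1.1, -0.2]
width: 0.004
gripper_force: 0.0
```

```bash
python3 st.py
```

```text
10.4 [0.575  0.1595 0.0866] tester xyz mm [ 1.19 -2.8  16.63] [ 0.35 -1.12 -0.22]
```

Call:
{"fn": "apply_moves", "kwargs": {
  "commands": [
    [0,0,0,-0.04,0],
    [0,0,0,-0.03,0],
    [0,0,0,-0.015,0],
    [0,0,0,0,0],
    [0,0,0,0,0]
  ]
}}

```text
clock: 11.02
position: [0.5746, 0.1594, 0.0809]
ee_rot: [3.11, -0.447, 0.0]
force: [-1.3, -1.1, 3.4]
width: 0.006
gripper_force: 2.1
```

Call:
{"fn": "apply_moves", "kwargs": {
  "commands": [
    [0,0,0,-0.01,0],
    [0,0,0,0,0],
    [0,0,0,0,0]
  ]
}}

```text
clock: 11.4
position: [0.5746, 0.1594, 0.0805]
ee_rot: [3.11, -0.447, 0.001]
force: [-0.8, -1.2, 7.2]
width: 0.007
gripper_force: 3.5
```

Call:
{"fn": "apply_moves", "kwargs": {
  "commands": [
    [0,0,0,-0.003,0],
    [0,0.005,0.016,0,0],
    [0,0.005,0.016,0,0],
    [0,0.005,0.016,0,0],
    [0,0.005,0.016,0,0]
  ]
}}

```text
clock: 12.02
position: [0.5755, 0.1624, 0.0803]
ee_rot: [3.108, -0.447, -0.0]
force: [-2.5, -4.2, 10.0]
width: 0.005
gripper_force: 4.7
```

Call:
{"fn": "apply_moves", "kwargs": {
  "commands": [
    [0,0.005,0.016,0,0],
    [0,0.005,0.016,0,0],
    [0,0.005,0.016,0,0],
    [0,0.005,0.016,0,0],
    [0,0,0,0,0]
  ]
}}

```text
clock: 12.65
position: [0.5768, 0.1666, 0.0804]
ee_rot: [3.109, -0.447, 0.0]
force: [-2.9, -2.0, 8.5]
width: 0.006
gripper_force: 4.6
```

Call:
{"fn": "apply_moves", "kwargs": {
  "commands": [
    [0,0,0,0.1,0],
    [0,0,0,0.7,0],
    [0,-0.3,-0.2,0.7,0],
    [0,-0.1,-0.2,0,0],
    [0,0,0,0,0],
    [0,0,0,0,0]
  ]
}}

```text
clock: 13.4
position: [0.5526, 0.1431, 0.1688]
ee_rot: [3.109, -0.447, -0.003]
force: [-0.6, 0.2, 0.1]
width: 0.007
gripper_force: 0.0
```

```bash
python3 st.py; python3 line.py pics/w4.png
```

```text
13.4 [0.5526 0.1431 0.1688] tester xyz mm [-15.67 -24.83  98.82] [-0.62  0.2   0.08]
theta 0.34017272449569413 span [0.27 0.41]
finger tip/slot px [[281.3 212.3]
 [291.4 221.7]]
```

View pics/w4.png

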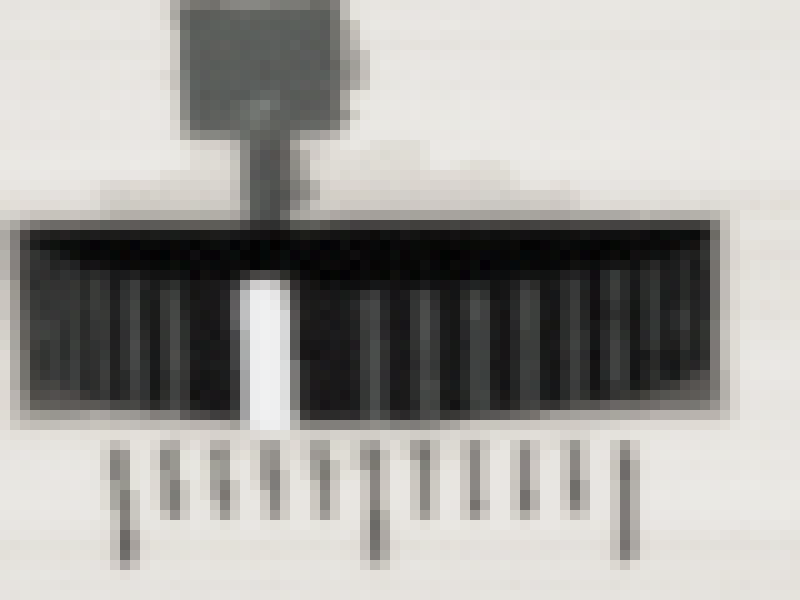

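The line at crop x=267 now sits opposite the finger at x=267, so the wheel is set and released. Next is the button.

Call:
{"fn": "apply_moves", "kwargs": {
  "commands": [
    [0,-0.05,-0.63,0,0],
    [0,-0.04,-0.62,0,0],
    [0,0,0,-0.6,0],
    [0,0,0,-0.4,0],
    [0,0,0,-0.05,0],
    [0,0,0,0,0],
    [0,0,0,0,0]
  ]
}}

```text
clock: 14.32
position: [0.5482, 0.0686, 0.1078]
ee_rot: [-3.109, 0.446, -0.002]
force: [-0.3, 0.0, 0.5]
width: 0.006
gripper_force: 0.0
```

```bash
python3 st.py
```

```text
14.325 [0.5482 0.0686 0.1078] tester xyz mm [  0.99 -97.56  37.84] [-0.32  0.03  0.53]
```

Call:
{"fn": "apply_moves", "kwargs": {
  "commands": [
    [0,0,0,-0.1,0],
    [0,0,0,-0.05,0],
    [0,0,0,-0.03,0],
    [0,0,0,0,0]
  ]
}}

```text
clock: 14.82
position: [0.5474, 0.0681, 0.096]
ee_rot: [3.11, -0.447, -0.001]
force: [-0.6, 0.1, -0.4]
width: 0.007
gripper_force: 0.0
```

Call:
{"fn": "apply_moves", "kwargs": {
  "commands": [
    [0,0,0,-0.03,0],
    [0,0,0,-0.03,0],
    [0,0,0,0,0]
  ]
}}

```text
clock: 15.2
position: [0.5475, 0.0681, 0.0925]
ee_rot: [3.11, -0.447, -0.0]
force: [0.3, 1.1, -0.1]
width: 0.002
gripper_force: 0.0
```

Call:
{"fn": "apply_moves", "kwargs": {
  "commands": [
    [0,0,0,-0.03,0],
    [0,0,0,0,0],
    [0,0,0,0,0]
  ]
}}

```text
clock: 15.58
position: [0.5476, 0.0681, 0.0909]
ee_rot: [3.11, -0.447, 0.0]
force: [-0.4, 0.0, 2.1]
width: 0.01
gripper_force: 1.1
```

Call:
{"fn": "apply_moves", "kwargs": {
  "commands": [
    [0,0,0,-0.03,0],
    [0,0,0,-0.02,0],
    [0,0,0,0,0]
  ]
}}

```text
clock: 15.95
position: [0.5476, 0.0681, 0.0878]
ee_rot: [3.11, -0.446, 0.0]
force: [-0.5, 0.1, 4.1]
width: 0.007
gripper_force: 2.0
```

Call:
{"fn": "apply_moves", "kwargs": {
  "commands": [
    [0,0,0,-0.015,0],
    [0,0,0,0,0]
  ]
}}

```text
clock: 16.2
position: [0.5476, 0.0681, 0.0869]
ee_rot: [3.11, -0.447, 0.0]
force: [0.2, 0.5, 4.9]
width: 0.002
gripper_force: 2.2
```

Call:
{"fn": "apply_moves", "kwargs": {
  "commands": [
    [0,0,0,-0.01,0],
    [0,0,0,0,0]
  ]
}}

```text
clock: 16.45
position: [0.5476, 0.0681, 0.0864]
ee_rot: [3.11, -0.447, 0.0]
force: [-1.0, -0.2, 6.2]
width: 0.003
gripper_force: 2.7
```

Call:
{"fn": "apply_moves", "kwargs": {
  "commands": [
    [0,0,0,-0.008,0],
    [0,0,0,0,0]
  ]
}}

```text
clock: 16.7
position: [0.5477, 0.0681, 0.0863]
ee_rot: [3.11, -0.447, 0.001]
force: [-1.9, 0.2, 9.4]
width: 0.005
gripper_force: 5.0
```

Call:
{"fn": "apply_moves", "kwargs": {
  "commands": [
    [0,0,0,-0.006,0],
    [0,0,0,0,0]
  ]
}}

```text
clock: 16.95
position: [0.5477, 0.0681, 0.0862]
ee_rot: [3.109, -0.447, 0.001]
force: [-3.4, -1.5, 13.8]
width: 0.005
gripper_force: 6.7
```

Hard stop felt: force rises steeply after about 6 mm of travel and 5–6 N. Releasing now.

Call:
{"fn": "apply_moves", "kwargs": {
  "commands": [
    [0,0,0,0.1,0],
    [0,0,0,0.6,0],
    [0,0,0.4,0.6,0],
    [0,0,0.7,0,0],
    [0,0,0,0,0],
    [0,0,0,0,0],
    [0,0,0,0,0]
  ]
}}

```text
clock: 17.82
position: [0.5474, 0.1327, 0.1628]
ee_rot: [3.108, -0.449, -0.001]
force: [-0.9, -0.4, -0.3]
width: 0.003
gripper_force: 0.0
```

```bash
python3 st.py; python3 line.py pics/w5.png
```

```text
17.825 [0.5474 0.1327 0.1628] tester xyz mm [-17.79 -36.26  92.84] [-0.94 -0.42 -0.33]
theta 0.34523312639852155 span [0.27 0.42]
finger tip/slot px [[265.  211.3]
 [275.6 221. ]]
```

View pics/w5.png

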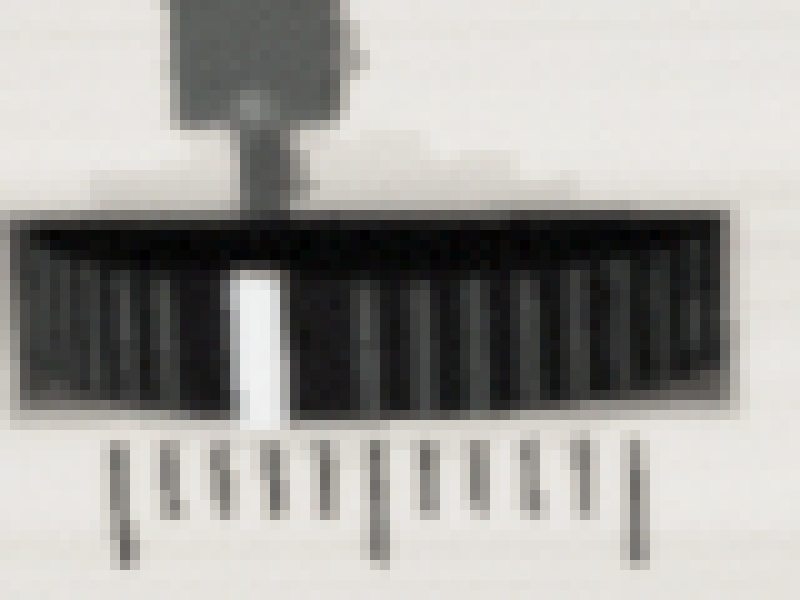

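The white line is still level with the finger; the small offset matches the parallax from this viewpoint.

```bash
python3 -c "
from cell import arm; print(arm.sign_off())"
```

```text
the job is handed in; nothing more can be done
None
```

The white line is level with the index finger and the wheel was let go before the start button was pressed down to its stop and released; the highest force I read on the tester was about 14 N. I handed the job in, and no verdict came back.

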